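# Pin the tiller to the rocking angle gauge and hold its pointer on the mark

### The job

Drop the loose steel pin fully home through the hole in the tiller and the hole in the gauge's tongue below it, so that the tiller carries the gauge. Then take the tiller by its ball and raise it, rocking the gauge on its crowned block until the swinging pointer settles between the two prongs of the mark, and finish while holding the ball there, neither letting go nor touching the gauge itself. Leave the height gauge, clamp, square and shim block alone.

Things in the scene. Friction and masses are not known exactly. Their poses are not given: they have to be found in the camera images.
- stand: Fixed grey stand, base 180 x 150 x 18 mm (base centre 5 mm to -x of the origin), with a crowned block on which the gauge rocks. Origin: under the block, on the plate; z up. Its x axis runs along the rocking axis, from the tiller side (towards the robot, turned by -0.15 to 0.45 rad) to the dial side; the tiller's arm points along its -y.
- pivot (a point): Point on the rocking axis in the tiller's plane, fixed on the stand, 62 mm to -x of the stand's origin and 60 mm above the plate; axes as the stand's. Gauge and tiller both turn about the line through it along its x.
- gauge: Steel angle gauge rocking on the block: saddle, upright white dial, 150 mm diameter, facing the stand's +x (centre 175, top 250 mm above the plate, back 104 mm from the pin hole), and behind it a tongue 50 x 40 x 18 mm with a vertical 14 mm hole, top at 128 mm. Origin on the rocking axis, z up at rest. A light spring holds it level on a stop; it tips only as a raised ball takes it, to 0.6 rad.
- gauge_hole (a point): Point on the axis of the tongue's hole where the pin's foot lies when the pin is home: 42 mm above the rocking axis, 8 mm below the tongue's underside. Turns with the gauge.
- tiller: Dark steel clevis round the tongue, top plate 44 x 58 x 14 mm, with a 12 mm bar along its -y ending in a black ball. Origin on the rocking axis (at pivot), axes as the stand's at rest. Turns freely 0 to 0.6 rad, ball upwards, and falls back onto its stop, bar level, where its hole lies over the tongue's. Moves the gauge only through the pin. Raising the pinned ball takes about 3 N.
- tiller_hole (a point): Centre of the upper mouth of the tiller's vertical 14 mm hole (3 mm chamfer), in the top face of its top plate, 144 mm above the plate at rest, 84 mm above the rocking axis. Plate 14 mm thick, a gap of 2 mm, then the tongue's hole of 18 mm.
- ball (a point): Centre of the tiller's ball, 32 mm diameter, 190 mm from the rocking axis, 60 mm above the granite plate at rest.
- pin: Loose steel pin, 0.12 kg, 76 mm long, standing upright: shank 12 mm diameter and 42 mm long with a chamfered foot, then a round head of 22 mm diameter and 34 mm height to grip. Origin at the foot, z up to the head. It stands in the holder, foot 10 mm above the plate.
- pin_collar (a point): Centre of the underside of the pin's head, 42 mm above its foot: it meets the top of the tiller's plate when home.
- pin_tip (a point): Centre of the pin's foot.
- holder: Fixed aluminium block 60 x 60 x 40 mm with a 30 mm deep hole in its top, in which the pin stands. Origin: centre of the underside.
- pointer (a joint): Angle (rad) of the thin black needle on the dial: it points up, kept upright by a round bob below its pivot like a pendulum, and swings for 1 to 2 s after a movement. 0 = middle of the scale (gauge level); it grows by as much as the gauge tips when the ball is raised. Scale ticks every 5 degrees.
- mark (a joint): Angle (rad) on the dial, in the same measure as the pointer, of the mark: a dark steel two-pronged fork clipped over the dial's upper rim on the ball's side, its top up to 260 mm above the plate at rest, prong gap 9 mm. It stays where it is on the dial and tips with it. The pointer is on the mark when both angles are equal.
- pointer_tip (a point): Upper tip of the needle, 68 mm from the dial's centre; z along the needle, outwards.
- mark_tip (a point): Middle of the mark's prong gap, 68 mm from the dial's centre; z outwards.
- height_gauge: Bystander: fixed height gauge on a steel foot 100 x 70 mm with a 295 mm column and a knurled knob. Origin under the foot.
- clamp: Bystander: loose polished toolmaker's clamp, about 90 x 100 x 14 mm, lying flat. Origin under its middle.
- square: Bystander: loose white ceramic square, 100 x 80 x 14 mm, lying flat. Origin under its long leg.
- shim: Bystander: loose blued steel shim block 60 x 35 x 22 mm. Origin under its middle.
Mind the look-alikes: they are no part of the job. There is more than one size of the pin; the job needs the smaller.

How it is judged:
By the outcome, as a careful person would: the job done as asked, in the order asked, and still so for the second after the job is handed in, while the arm keeps its last pose, push and grip.
It also fails if it takes over 72 s, if anything falls off the work surface, if the arm or the gripper's body presses on something with over 40 N, if the wrist force passes 120 N, or if a joint passes its speed limit or range.

### The arm

A 6-joint arm with a two-finger parallel gripper is mounted at the origin on the work surface. World frame = base frame: x ahead of the robot, y to its left, z up, the work surface at z = 0. Lengths are in mm, angles in rad, forces in N, time in s.
With the tool pointing down it reaches from about 350 to 775 mm from the base axis. Payload 7.3 kg.
Tool frame: the origin (TCP) lies between the finger pads, 19 mm behind the fingertips; this is the grasp point; z points along the fingers, y is the line along which they close (so a half turn about z gives the same grasp; the last joint's range is limited). The gripper opens to 92 mm and grips with 3 to 60 N. Pads are 19 mm wide; open, the fingers measure 130 mm over their backs; the gripper's body (75 mm by 190 mm) begins 47 mm behind the grasp point.
Start: joints at [-1.276, 0.342, 1.524, -0, 1.275, -0.146], TCP at [224.022, -474.824, 245.541] pointing down, gripper open.
Joint ranges: [-2.53, 2.53], [-0.77, 2.02], [0.04, 2.7], [-1, 4.14], [0.28, 2.66], [-3.11, 3.11]. Speed limits (rad/s): [2.57, 2.57, 3.14, 3.14, 3.14, 3.14].

### API

Orientations are given as [roll, pitch, yaw] about the fixed x, y, z axes, in that order (R = Rz(yaw) Ry(pitch) Rx(roll)).
In Python, from plant import monitor, optics, workorder gives the robot as it stands. The module is installed in compiled form; this text tells all that it offers.
- The arm moves only by the tool servo_tool, never from a script. Its arguments are lists of equal length, an entry for each row: "linear": the shift along the tool's x, y, z as a fraction of full scale, a list of three; "spin": the turn about the tool's z as a fraction of full scale. In form: {"linear": [[dx, dy, dz], ...], "spin": [spin, ...]}. A call has exactly 8 rows; each row shifts and turns the commanded pose from where the row before left it, along the tool's axes as they then stand; what a row does not reach is not made up. Full scale, the value 1, is 200 mm for a shift and 90 degrees for a turn. A row lasts 1/8 s, in which the tool goes at most 62.5 mm and 10.7 degrees, less where a joint would pass 70% of its speed; a pose out of reach is approached as far as the arm can. A call with a number of a shift or a turn outside -1 to 1 is refused whole. A call with a gripper value outside its range is refused whole. "hand" is the opening, from -1 (shut) to 1 (fully open), set as the call begins (left out, the last holds). The fingers move at their own pace and stop on an object; the grip force is fixed at half the most. Time passes only in rows, so rows that do not move let the fingers close, or fill a call up. It gives the time, the measured TCP pose, the force, the opening and the grip force at its end, in the units of the state.
- monitor.get_obs(): the state, without advancing time (a new reading comes with each control period).
- optics.capture(name): name is "scene" or "top" or "wrist"; returns a dict with "frame" (384x512x3 uint8, blue, green, red), "K" (3x3 intrinsics, pixels), "world_to_cam" (4x4, takes a point from world to camera coordinates). Camera axes: x right, y down, z forward; pixel columns grow to the right and rows downward; lengths in mm; the calibration is good to about 2 mm. A picture is of the moment at which its call begins. There is no depth.
- workorder.close_job(): hands the job in; it is judged then, once.
The state is a dict: "time": time; "joint_positions": joint angles; "dq": joint speeds; "tau": joint torques, N m; "tool_pos": TCP position; "tcp_rot": TCP orientation; "contact_force": force on the tool from outside, world axes, zero at the start; "moment": the same for the moment, N m; "grip_width": finger opening in mm; "finger_force": force on a finger pad.
Only numpy, scipy, OpenCV 4.12 (cv2) and the standard library are available. Lean on these libraries where they do the work, as an engineer would, in place of code of your own. Each camera call takes 0.05 s, during which the arm holds its last target. There are 200 camera calls.

## Working session

There is one attempt and no reset: what is moved stays moved. The work goes in short steps, Python scripts to look and compute and a tool call to move; the robot and the scene stay as the last step left them, time stands still between calls to the robot, and variables do not carry over. Pictures are saved under pics/ and viewed, at most 10 in all, crops included, and the job is handed in when it is done.

Besides the shell and the picture viewer there is one more tool, called after "Call:" by a JSON object that holds its "op" and its "data", one argument or row to a line. servo_tool: Moves the arm, as the interface text tells. Shift numbers are shares of 200 mm and turn numbers shares of 90 degrees, none past 1 either way. Its arguments: {"type":"object","properties":{"linear":{"type":"array","items":{"type":"array","items":{"type":"number","minimum":-1,"maximum":1}}},"spin":{"type":"array","items":{"type":"number","minimum":-1,"maximum":1}},"hand":{"type":"number"}},"required":["linear","spin"]}

```bash
mkdir -p pics
cat > h.py <<'E'
import numpy as np, cv2
from plant import monitor, optics, workorder
def snap(n,f):
    c=optics.capture(n); cv2.imwrite('pics/'+f+'.png',c['frame']); np.savez('pics/'+f+'.npz',K=c['K'],T=c['world_to_cam']); return c
def ray(f,u,v):
    d=np.load('pics/'+f+'.npz'); T=d['T']; R=T[:3,:3]; o=-R.T@T[:3,3]; r=R.T@np.linalg.solve(d['K'],[u,v,1]); return o,r
def atz(f,u,v,z):
    o,r=ray(f,u,v); return o+r*(z-o[2])/r[2]
def proj(f,p):
    d=np.load('pics/'+f+'.npz'); q=d['K']@((d['T']@np.append(p,1))[:3]); return q[:2]/q[2]
def tri(obs):
    A=0;b=0
    for f,u,v in obs:
        o,r=ray(f,u,v); r=r/np.linalg.norm(r); P=np.eye(3)-np.outer(r,r); A=A+P; b=b+P@o
    return np.linalg.solve(A,b)
E
python3 - <<'E'
from h import *
a=snap('scene','s0');b=snap('top','t0')
cv2.imwrite('pics/both0.png',np.hstack([cv2.resize(x['frame'],(800,600))[:, :] for x in (a,)]))
cv2.imwrite('pics/t0b.png',cv2.resize(b['frame'],(800,600)))
o=monitor.get_obs();print({k:np.round(v,3) for k,v in o.items()})
E
```

```text
{'time': np.float64(0.1), 'joint_positions': array([-1.276,  0.343,  1.525,  0.   ,  1.275, -0.146]), 'dq': array([ 0.   ,  0.001, -0.003,  0.   , -0.001,  0.   ]), 'tau': array([ 1.0000e-03, -4.3201e+01, -2.4469e+01,  7.2000e-02,  5.3000e-02,
       -0.0000e+00]), 'tool_pos': array([ 223.917, -474.475,  244.898]), 'tcp_rot': array([-3.14 , -0.   ,  0.441]), 'contact_force': array([-0.225,  0.006, -0.3  ]), 'moment': array([ 0.016,  0.022, -0.014]), 'finger_force': np.float64(0.0), 'grip_width': np.float64(91.427)}
```

View pics/both0.png

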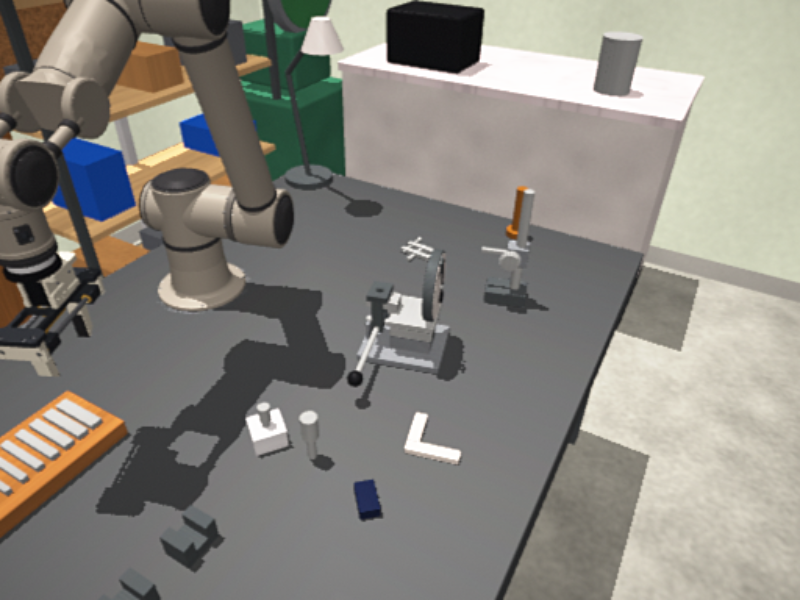

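View pics/t0b.png

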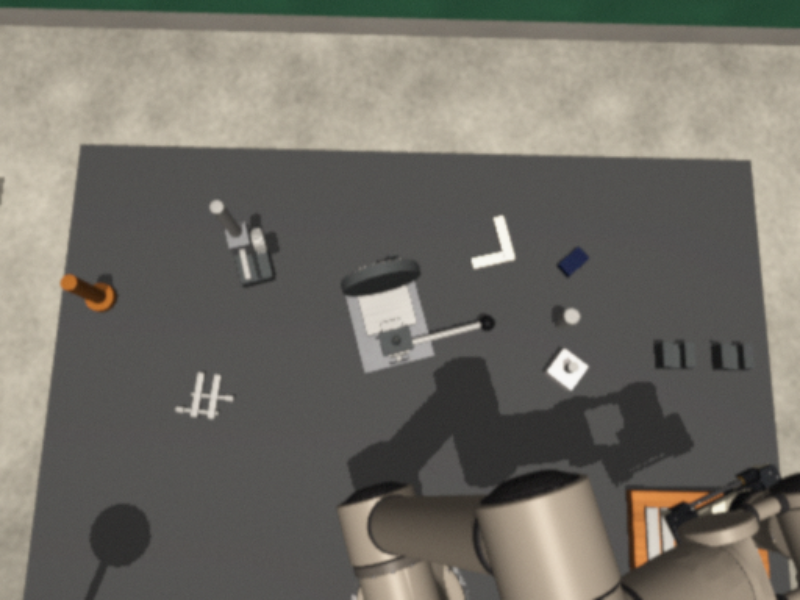

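Scene view (800 px scale): pin candidates are the small pin in the white holder at (264,408) and a larger free-standing pin at (310,425). In the top view they are at (570,366) and (571,316). By the description I choose the one in the holder. The ball is at (355,378) and (487,322), and the tiller plate at (380,290) and (396,340). Next is one close crop.

Run:
```python
from h import *
s=cv2.imread('pics/s0.png');t=cv2.imread('pics/t0.png')
def crop(im,x,y,w,h,k): return cv2.resize(im[y:y+h,x:x+w],(w*k,h*k),interpolation=cv2.INTER_CUBIC)
A=crop(t,335,185,50,75,8) # holder + big pin 400x600
B=crop(t,215,160,100,75,4)
C=crop(s,150,170,150,75,4)[:, :400] 
C=crop(s,150,240,100,75,4)
cv2.imwrite('pics/c0.png',np.hstack([A,np.vstack([B,C])]))
for n,(u,v) in dict(pin=(570,365),big=(571,316)).items(): print(n,atz('t0',u/1.5625,v/1.5625,86))
print('ball',tri([('t0',487/1.5625,322/1.5625),('s0',355/1.5625,378/1.5625)]))
print('pintop',tri([('t0',570/1.5625,364/1.5625),('s0',264/1.5625,406/1.5625)]))
print('bigtop',tri([('t0',571/1.5625,316/1.5625),('s0',310/1.5625,417/1.5625)]))
print('plate',tri([('t0',396/1.5625,340/1.5625),('s0',380/1.5625,288/1.5625)]))
```

```text
pin [ 466.44180668 -303.41912386   86.        ]
big [ 564.06047855 -308.5842119    86.        ]
ball [ 553.50744668 -143.83130695   62.40280335]
pintop [ 467.1923403  -304.97623542   84.93978563]
bigtop [ 562.61579835 -301.77606645  104.61909626]
plate [501.29419541  39.45357265 148.29984305]
```

View pics/c0.png

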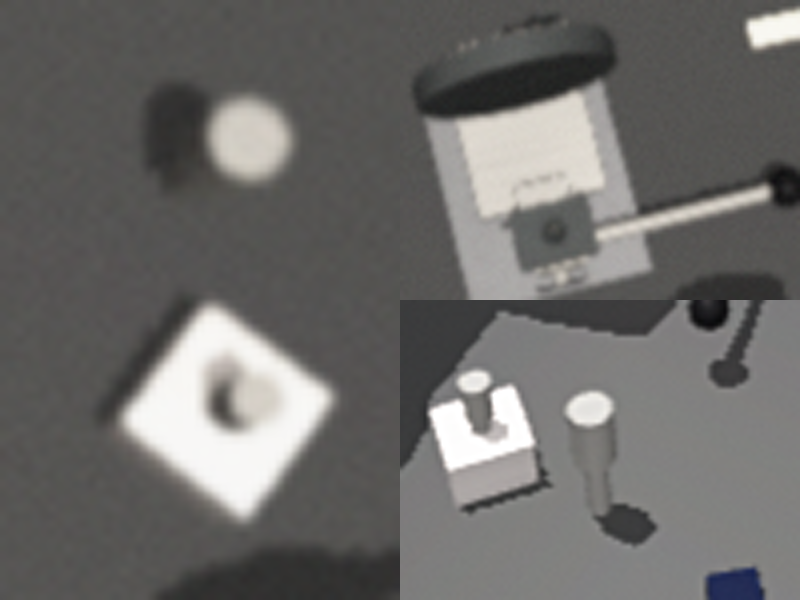

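The crop shows the small pin's head top in the holder at (367.1,234.6) top and (168.8,260.3) scene. The free-standing pin beside it is clearly bigger and rejected. The tiller hole is at (253.5,218) top, and the ball at (312,206.5) top and (227,243) scene.

```bash
cat >> h.py <<'E'
def mv(target,psi=None):
    o=monitor.get_obs(); p=np.array(o['tool_pos']); y=o['tcp_rot'][2]; d=np.array(target)-p
    c,s=np.cos(y),np.sin(y); t=np.array([c*d[0]+s*d[1], s*d[0]-c*d[1], -d[2]])
    print('time',o['time'],'pos',p.round(1),'yaw',round(y,4),'F',np.round(o['contact_force'],1),'grip',round(o['grip_width'],1),'tool shift/200:',(t/200).round(4),'spin',None if psi is None else round((y-psi)/(np.pi/2),4))
E
python3 - <<'E'
from h import *
print('pin',atz('t0',367.1,234.6,86),tri([('t0',367.1,234.6),('s0',168.8,260.3)]))
h=atz('t0',253.5,218,144);b=atz('t0',312,206.5,60);print('hole',h,'ball',b,tri([('t0',312,206.5),('s0',227,243)]))
d=(b-h)[:2];print(np.linalg.norm(d),np.arctan2(d[0],-d[1]))
mv([467,-306,200],0.28)
E
```

```text
pin [ 463.52074018 -310.38321899   86.        ] [ 465.12283192 -309.15021277   85.43998831]
hole [499.30279325  38.25310516 144.        ] ball [ 551.58836941 -145.92295798   60.        ] [ 553.10304117 -145.15894775   58.73150079]
191.45392058554265 0.27661140757593683
time 0.1 pos [ 223.9 -474.5  244.9] yaw 0.4408 F [-0.2  0.  -0.3] grip 91.4 tool shift/200: [ 1.4586 -0.2432  0.2245] spin 0.1024
```

Call:
{"op": "servo_tool", "data": {
  "linear": [
    [0.243,-0.04,0.0374],
    [0.243,-0.04,0.0374],
    [0.243,-0.04,0.0374],
    [0.243,-0.04,0.0374],
    [0.243,-0.04,0.0374],
    [0.243,-0.04,0.0374],
    [0,0,0],
    [0,0,0]
  ],
  "spin": [0,0,0,0,0,0,0.052,0.05],
  "hand": 1
}}

```text
time: 1.1
tool_pos: [467.6, -306.1, 199.9]
tcp_rot: [-3.14, 0.001, 0.28]
contact_force: [0.0, 0.1, -0.2]
grip_width: 92.1
finger_force: 0.0
```

Run:
```python
from h import *
mv([465,-309.5,77],0.278)
c=snap('wrist','w1'); cv2.imwrite('pics/w1b.png',cv2.resize(c['frame'],(768,576)))
print(proj('w1',[465,-309.5,86]),proj('w1',[465,-309.5,52]))
```

```text
time 1.1 pos [ 467.6 -306.1  199.9] yaw 0.2797 F [ 0.   0.1 -0.2] grip 92.1 tool shift/200: [-0.0173  0.0128  0.6145] spin 0.0011
[260.45140471 194.80057181] [260.24040941 185.01779926]
```

View pics/w1b.png

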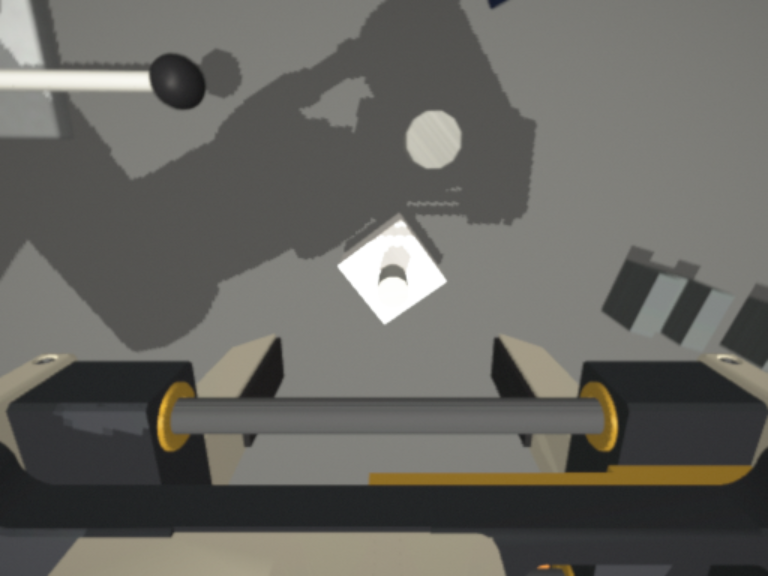

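The wrist view shows the small pin in the holder, with its head top at about (393,288) → (262,192) native. The big pin is at (433,139), clear of the fingers.

Run:
```python
from h import *
f=cv2.imread('pics/w1.png');cr=f[165:220,230:295]
cv2.imwrite('pics/w1c.png',cv2.resize(cr,None,fx=10,fy=10,interpolation=cv2.INTER_CUBIC))
print(atz('w1',262,192,86)); mv(atz('w1',262,192,86)-[0,0,9])
```

```text
[ 468.24687924 -310.16223903   86.        ]
time 1.15 pos [ 467.4 -306.4  200. ] yaw 0.276 F [ 0.4  0.3 -0.8] grip 91.5 tool shift/200: [-0.0012  0.0193  0.6152] spin None
```

View pics/w1c.png

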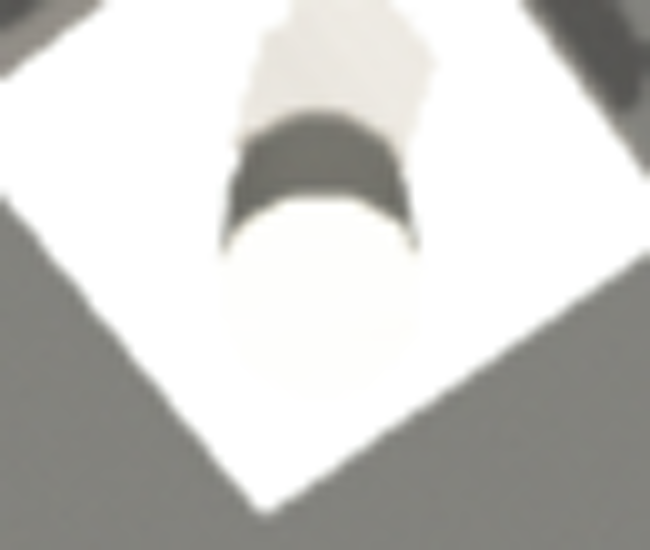

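Call:
{"op": "servo_tool", "data": {
  "linear": [
    [-0.012,0.0155,0],
    [0,0,0.15],
    [0,0,0.15],
    [0,0,0.15],
    [0,0,0.1],
    [0,0,0.065],
    [0,0,0],
    [0,0,0]
  ],
  "spin": [0,0,0,0,0,0,0,0]
}}

```text
time: 2.15
tool_pos: [466.2, -311.1, 78.4]
tcp_rot: [3.14, -0.001, 0.281]
contact_force: [0.1, -0.0, 0.4]
grip_width: 92.2
finger_force: 0.0
```

Call:
{"op": "servo_tool", "data": {
  "linear": [
    [0,0,0],
    [0,0,0],
    [0,0,0],
    [0,0,0],
    [0,0,0],
    [0,0,0],
    [0,0,0],
    [0,0,0]
  ],
  "spin": [0,0,0,0,0,0,0,0],
  "hand": -1
}}

```text
time: 3.15
tool_pos: [465.8, -310.6, 77.6]
tcp_rot: [-3.142, 0.0, 0.281]
contact_force: [0.2, 0.3, -1.1]
grip_width: 21.3
finger_force: 30.0
```

Call:
{"op": "servo_tool", "data": {
  "linear": [
    [0,0,-0.05],
    [0,0,-0.15],
    [0,0,-0.2],
    [0,0,-0.22],
    [0,0,-0.23],
    [0,0,0],
    [0.03,-0.08,0],
    [0.06,-0.15,0]
  ],
  "spin": [0,0,0,0,0,0,0,0]
}}

```text
time: 4.15
tool_pos: [469.5, -260.2, 245.9]
tcp_rot: [-3.139, 0.002, 0.279]
contact_force: [0.6, -0.1, -0.7]
grip_width: 21.6
finger_force: 30.0
```

Call:
{"op": "servo_tool", "data": {
  "linear": [
    [0.1,-0.25,0],
    [0.1,-0.25,0],
    [0.1,-0.25,0],
    [0.1,-0.25,0],
    [0.06,-0.15,0],
    [0,0,0],
    [0,0,0],
    [0,0,0]
  ],
  "spin": [0,0,0,0,0,0,0,0]
}}

```text
time: 5.15
tool_pos: [494.7, -15.7, 247.2]
tcp_rot: [-3.141, 0.001, 0.279]
contact_force: [1.2, -0.1, -1.5]
grip_width: 21.6
finger_force: 30.0
```

Run:
```python
from h import *
c=snap('wrist','w2'); cv2.imwrite('pics/w2b.png',cv2.resize(c['frame'],(768,576)))
mv([500,38.3,240],0.277)
print('hole pred',proj('w2',[499.5,38.3,144]))
```

```text
time 5.2 pos [494.8 -15.7 247.3] yaw 0.2792 F [ 0.3 -1.5 -1.4] grip 21.7 tool shift/200: [ 0.0992 -0.2527  0.0365] spin 0.0014
hole pred [203.53609494 175.2343743 ]
```

View pics/w2b.png

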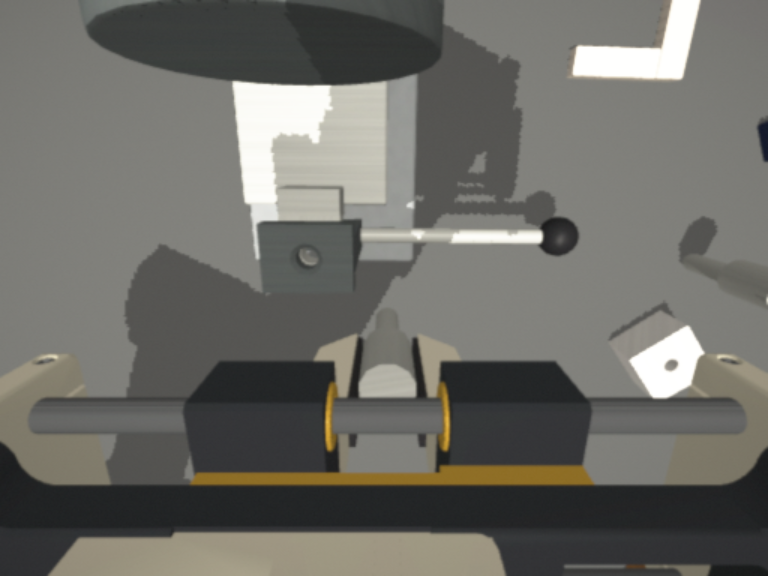

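The wrist view shows the pin held upright, with its foot at about (386,313), the tiller hole at (308.5,256), and the ball at (558,236). I'll move to just above the hole and measure foot against hole there.

Run:
```python
from h import *
h=atz('w2',308.5/1.5,256/1.5,144); b=atz('w2',558/1.5,236/1.5,60); d=(b-h)[:2]
print(h,b,np.linalg.norm(d),np.arctan2(d[0],-d[1]), 'foot', atz('w2',386/1.5,313/1.5,180))
mv([(h[0]+499.5)/2,(h[1]+38.3)/2,224])
```

```text
[504.32133159  37.33783661 144.        ] [ 552.83338045 -144.98537171   60.        ] 188.66682584995758 0.26005197957917314 foot [494.93913967 -15.29461618 180.        ]
time 5.2 pos [494.8 -15.7 247.3] yaw 0.2792 F [ 0.3 -1.5 -1.4] grip 21.7 tool shift/200: [ 0.1077 -0.2477  0.1165] spin None
```

Call:
{"op": "servo_tool", "data": {
  "linear": [
    [0.04,-0.08,0],
    [0.04,-0.09,0],
    [0.028,-0.078,0],
    [0,0,0.05],
    [0,0,0.05],
    [0,0,0.015],
    [0,0,0],
    [0,0,0]
  ],
  "spin": [0,0,0,0,0,0,0,0]
}}

```text
time: 6.2
tool_pos: [502.3, 38.4, 224.9]
tcp_rot: [3.141, -0.0, 0.28]
contact_force: [0.2, -0.3, -1.6]
grip_width: 21.3
finger_force: 30.0
```

Run:
```python
from h import *
c=snap('wrist','w3'); f=c['frame'][150:260,200:320]
cv2.imwrite('pics/w3c.png',cv2.resize(f,None,fx=5.4,fy=5.4,interpolation=cv2.INTER_CUBIC))
mv([500,38.3,200],0.277)
p=monitor.get_obs()['tool_pos']
for z in (p[2]-67.3,144): print('pred axis',z,proj('w3',[p[0],p[1],z]))
```

```text
time 6.25 pos [502.3  38.4 224.9] yaw 0.2802 F [ 0.4  0.3 -1.1] grip 21.3 tool shift/200: [-0.0112 -0.0025  0.1245] spin 0.002
pred axis 157.609565616976 [257.57454212 209.04936279]
pred axis 144 [257.60403797 203.27943895]
```

View pics/w3c.png

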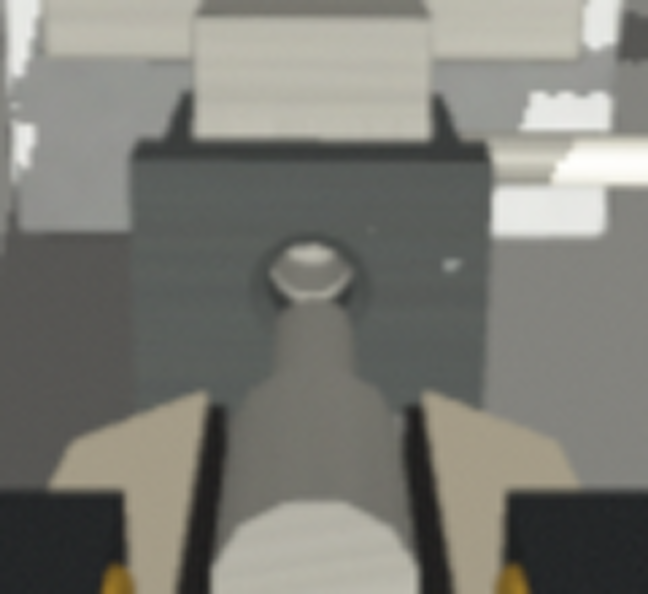

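The crop shows the mouth of the tiller hole at about (310,287) and the predicted tool axis there at (311,288), so they agree. The foot's sides span 276–352, giving a centre at 314, about 0.5 mm towards +y. I'll correct by -0.5 mm in y and lower gently.

Call:
{"op": "servo_tool", "data": {
  "linear": [
    [0,-0.0025,0],
    [0,0,0.02],
    [0,0,0.02],
    [0,0,0.02],
    [0,0,0.02],
    [0,0,0.02],
    [0,0,0.02],
    [0,0,0]
  ],
  "spin": [0,0,0,0,0,0,0,0]
}}

```text
time: 7.25
tool_pos: [501.8, 39.2, 200.3]
tcp_rot: [-3.141, 0.001, 0.281]
contact_force: [0.8, -0.4, -1.3]
grip_width: 21.2
finger_force: 30.0
```

Run:
```python
from h import *
mv([502.3,38.8,169.5],0.28); print(np.round(monitor.get_obs()['moment'],2))
```

```text
time 7.25 pos [501.8  39.2 200.3] yaw 0.2806 F [ 0.8 -0.4 -1.3] grip 21.2 tool shift/200: [0.0019 0.0025 0.1539] spin 0.0004
[0.01 0.   0.  ]
```

Call:
{"op": "servo_tool", "data": {
  "linear": [
    [0,0,0.015],
    [0,0,0.015],
    [0,0,0.015],
    [0,0,0.015],
    [0,0,0.015],
    [0,0,0.015],
    [0,0,0],
    [0,0,0]
  ],
  "spin": [0,0,0,0,0,0,0,0]
}}

```text
time: 8.25
tool_pos: [502.0, 39.1, 182.7]
tcp_rot: [3.141, -0.0, 0.28]
contact_force: [0.5, -0.1, -1.2]
grip_width: 21.3
finger_force: 30.0
```

Call:
{"op": "servo_tool", "data": {
  "linear": [
    [0,0,0.015],
    [0,0,0.015],
    [0,0,0.01],
    [0,0,0.005],
    [0,0,0.005],
    [0,0,0],
    [0,0,0],
    [0,0,0]
  ],
  "spin": [0,0,0,0,0,0,0,0]
}}

```text
time: 9.25
tool_pos: [502.0, 39.1, 172.7]
tcp_rot: [3.141, -0.0, 0.281]
contact_force: [-0.3, 0.4, -0.5]
grip_width: 21.4
finger_force: 30.0
```

Call:
{"op": "servo_tool", "data": {
  "linear": [
    [0,0,0.005],
    [0,0,0.004],
    [0,0,0.003],
    [0,0,0.002],
    [0,0,0.002],
    [0,0,0],
    [0,0,0],
    [0,0,0]
  ],
  "spin": [0,0,0,0,0,0,0,0]
}}

```text
time: 10.25
tool_pos: [502.0, 39.1, 169.6]
tcp_rot: [3.141, -0.0, 0.281]
contact_force: [-1.7, -0.2, 2.0]
grip_width: 21.3
finger_force: 30.0
```

Call:
{"op": "servo_tool", "data": {
  "linear": [
    [0,0,0],
    [0,0,0],
    [0,0,0],
    [0,0,0],
    [0,0,0],
    [0,0,0],
    [0,0,0],
    [0,0,0]
  ],
  "spin": [0,0,0,0,0,0,0,0],
  "hand": 1
}}

```text
time: 11.25
tool_pos: [502.0, 39.2, 169.4]
tcp_rot: [3.142, 0.0, 0.281]
contact_force: [-0.3, 0.4, 0.2]
grip_width: 91.0
finger_force: 0.0
```

Call:
{"op": "servo_tool", "data": {
  "linear": [
    [0,0,-0.05],
    [0,0,-0.1],
    [0,0,-0.15],
    [0,0,-0.15],
    [0,0,0],
    [0,0.15,0],
    [0,0.2,0],
    [0,0,0]
  ],
  "spin": [0,0,0,0,0,0,0,0]
}}

```text
time: 12.25
tool_pos: [521.5, -30.1, 258.5]
tcp_rot: [-3.142, 0.001, 0.278]
contact_force: [0.0, 1.1, -0.1]
grip_width: 92.0
finger_force: 0.0
```

Run:
```python
from h import *
c=snap('wrist','w4'); cv2.imwrite('pics/w4b.png',cv2.resize(c['frame'],(768,576)))
snap('top','t4');snap('scene','s4')
mv([552.5,-145.3,60],1.84)
print('ball',proj('w4',[552.5,-145.3,60]),'head',proj('w4',[502,39,178]))
```

```text
time 12.4 pos [520.9 -27.6 258.9] yaw 0.2805 F [ 0.1  0.3 -0.2] grip 91.5 tool shift/200: [-0.011   0.6092  0.9944] spin -0.9928
ball [349.97644083 172.3817444 ] head [175.59648484 203.08570417]
```

View pics/w4b.png

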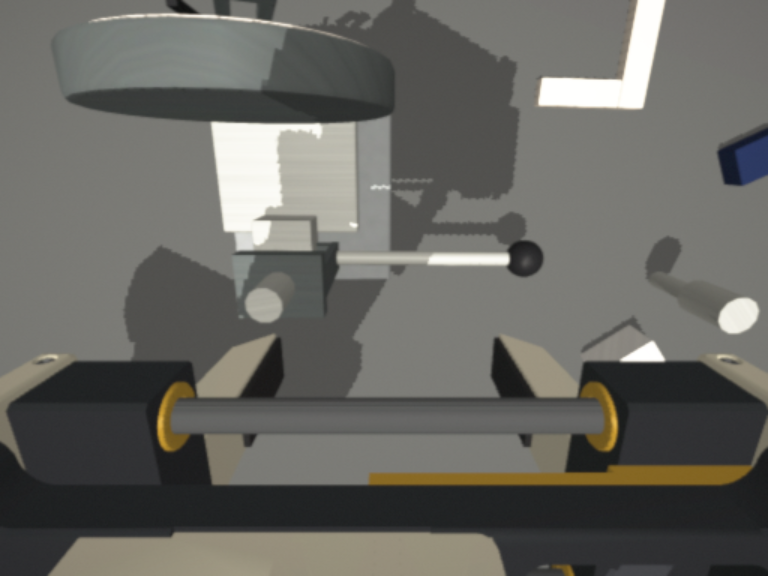

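The wrist view shows the pin home, with its head at (265,303) against (263,305) predicted. The ball is at (525,258), exactly as predicted. Next I need the camera geometry, to choose a view of the dial face.

Run:
```python
from h import *
y=0.272; R=np.array([[np.cos(y),-np.sin(y),0],[np.sin(y),np.cos(y),0],[0,0,1]])
O=np.array([502,39,60])-R@[0,0,0]; 
print('pivot xy',O, 'stand origin',O+R@[62,0,-60])
for f in ('s4','t4','w4'):
    d=np.load('pics/'+f+'.npz');T=d['T'];c=-T[:3,:3].T@T[:3,3]
    print(f,c.round(0),'in pivot frame',(R.T@(c-O)).round(0),'fwd(stand)',(R.T@T[2,:3]).round(2),'right',(R.T@T[0,:3]).round(2),'f',d['K'][0,0].round(0))
    for n,q in dict(dialc=[104+15,0,115],top=[119,0,190],balls=[119,-75*np.sin(.4),115+75*np.cos(.4)]).items(): print(n,proj(f,O+R@np.array(q)).round(1))
d=np.load('pics/w4.npz');T=d['T'];c=-T[:3,:3].T@T[:3,3];o=monitor.get_obs();p=np.array(o['tool_pos']);a=o['tcp_rot'][2]
Rt=np.array([[np.cos(a),np.sin(a),0],[np.sin(a),-np.cos(a),0],[0,0,-1]]).T if 0 else np.array([[np.cos(a),np.sin(a),0],[np.sin(a),-np.cos(a),0],[0,0,-1.]])
print('cam in tool',Rt@(c-p),'fwd tool',Rt@T[2,:3])
```

```text
pivot xy [502.  39.  60.] stand origin [561.72060139  55.65682351   0.        ]
s4 [1033. -852.  872.] in pivot frame [  272. -1001.   812.] fwd(stand) [-0.19  0.79 -0.58] right [0.97 0.24 0.01] f 381.0
dialc [278.4 183.2]
top [279.7 163.4]
balls [277.8 169.9]
t4 [ 329.   42. 1349.] in pivot frame [-165.   49. 1289.] fwd(stand) [ 0.19 -0.06 -0.98] right [-0.25 -0.97  0.02] f 415.0
dialc [243.2 176.3]
top [242.6 169.8]
balls [253.  167.8]
w4 [601.  -8. 397.] in pivot frame [ 83. -72. 337.] fwd(stand) [-0.31 -0.   -0.95] right [ 0. -1. -0.] f 267.0
dialc [162.4  52.6]
top [109.3  23.9]
balls [173.7  27.5]
cam in tool [  82.19125014    3.26959833 -138.11549253] fwd tool [-0.30753388 -0.00239055  0.95153413]
```

The wrist camera can see the dial face from the far side with tool x turned along the stand's +y, which is also the yaw for gripping the ball. I'll go over the dial's side to there.

Call:
{"op": "servo_tool", "data": {
  "linear": [
    [0,0,-0.1],
    [0,0,-0.11],
    [0,0,0],
    [0,0,0],
    [0,0,0],
    [0,0,0],
    [0,0,0],
    [0,0,0]
  ],
  "spin": [0,0,-0.111,-0.111,-0.111,-0.111,-0.111,-0.111]
}}

```text
time: 13.4
tool_pos: [521.0, -26.9, 301.3]
tcp_rot: [-3.141, -0.0, 1.334]
contact_force: [0.2, 0.8, 0.6]
grip_width: 92.2
finger_force: 0.0
```

Call:
{"op": "servo_tool", "data": {
  "linear": [
    [0,0,0],
    [0,0,0],
    [0,0,0],
    [0,0.229,0],
    [0,0.229,0],
    [0,0.229,0],
    [0,0.229,0],
    [0,0.229,0]
  ],
  "spin": [-0.111,-0.111,-0.107,0,0,0,0,0]
}}

```text
time: 14.4
tool_pos: [742.7, 35.6, 301.4]
tcp_rot: [-3.142, -0.0, 1.845]
contact_force: [0.8, 0.5, 0.9]
grip_width: 92.2
finger_force: 0.0
```

Call:
{"op": "servo_tool", "data": {
  "linear": [
    [0,0,0],
    [0,0,0.1],
    [0,0,0.09],
    [0,0,0],
    [0,0,0],
    [0,0,0],
    [0,0,0],
    [0,0,0]
  ],
  "spin": [0,0,0,0,0,0,0,0]
}}

```text
time: 15.4
tool_pos: [741.9, 33.6, 263.7]
tcp_rot: [3.141, 0.0, 1.843]
contact_force: [-0.5, -0.5, -0.5]
grip_width: 91.9
finger_force: 0.0
```

Run:
```python
from h import *
mv([741,33,262],1.843)
snap('wrist','w5')
y=0.272; R=np.array([[np.cos(y),-np.sin(y),0],[np.sin(y),np.cos(y),0],[0,0,1]]);O=np.array([502,39,60])
for q in ([119,0,115],[119,0,190],[119,-75,115],[119,75,115]): print(q,proj('w5',O+R@np.array(q)).round(1))
```

```text
time 15.4 pos [741.9  33.6 263.7] yaw 1.8435 F [-0.5 -0.5 -0.5] grip 91.9 tool shift/200: [-0.0014 -0.0052  0.0085] spin 0.0003
[119, 0, 115] [125.2 121.8]
[119, 0, 190] [ 61.5 129.7]
[119, -75, 115] [137.7 206.8]
[119, 75, 115] [109.8  17.2]
```

```bash
cat >> h.py <<'E'
YW=0.272; RS=np.array([[np.cos(YW),-np.sin(YW),0],[np.sin(YW),np.cos(YW),0],[0,0,1]]); OS=np.array([502,39,60.])
def rect(f,px,s=3,half=90):
    # dial plane x=px (pivot frame) -> image, right=+y, up=+z, centre at dial centre height 115
    q=[(-half,half),(half,half),(half,-half),(-half,-half)]
    src=np.float32([proj(f,OS+RS@np.array([px,a,115+b])) for a,b in q])
    n=2*half*s; H=cv2.getPerspectiveTransform(src,np.float32([(0,0),(n,0),(n,n),(0,n)]))
    return cv2.warpPerspective(cv2.imread('pics/'+f+'.png'),H,(n,n),flags=cv2.INTER_CUBIC)
E
python3 - <<'E'
from h import *
f=cv2.imread('pics/w5.png')[0:220,0:220]
raw=cv2.resize(cv2.rotate(f,cv2.ROTATE_90_CLOCKWISE),(300,300))
r=rect('w5',119,s=5,half=50)  # placeholder size
import h
def rect2():
    q=[(-80,85),(20,85),(20,-35),(-80,-35)]
    src=np.float32([proj('w5',OS+RS@np.array([119,a,115+b])) for a,b in q]); H=cv2.getPerspectiveTransform(src,np.float32([(0,0),(500,0),(500,600),(0,600)]))
    return cv2.warpPerspective(cv2.imread('pics/w5.png'),H,(500,600),flags=cv2.INTER_CUBIC)
a=rect2(); col=np.vstack([raw,cv2.resize(rect('w5',119,2,75),(300,300))])
cv2.imwrite('pics/w5v.png',np.hstack([a,col]))
E
```

```text
(no output)
```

View pics/w5v.png

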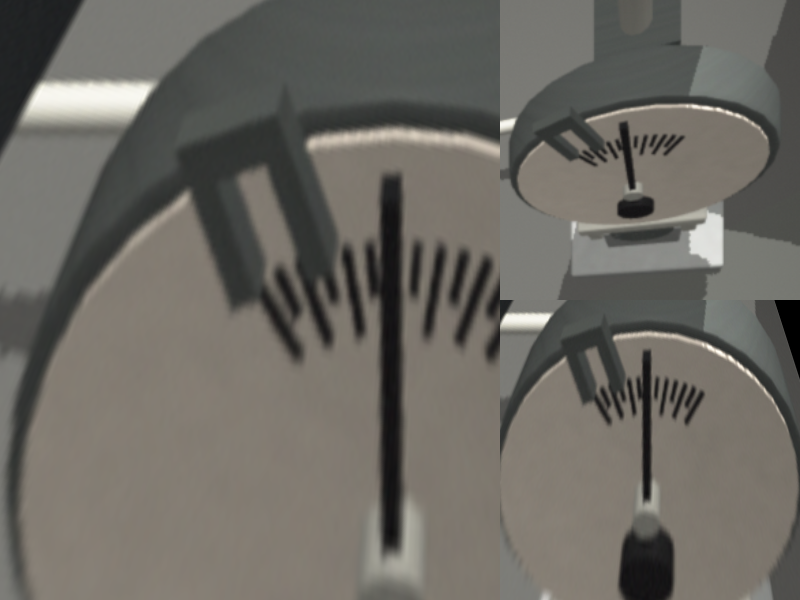

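The rectified view shows the needle upright at u≈392, the hub below it, and 5° ticks. The fork's prongs run from about (180–265,150) to (240–300,300). The prongs stand proud of the dial, so parallax matters: they appear at 24° by position but lean about 17°. I'll take two more viewpoints and triangulate.

Call:
{"op": "servo_tool", "data": {
  "linear": [
    [-0.1,0,0],
    [-0.13,0,0],
    [0,0,0],
    [0,0,0],
    [0,0,0],
    [0,0,0],
    [0,0,0],
    [0,0,0]
  ],
  "spin": [0,0,0,0,0,0,0,0]
}}

```text
time: 16.45
tool_pos: [754.3, -10.5, 263.5]
tcp_rot: [3.141, 0.0, 1.844]
contact_force: [-0.9, 0.1, -0.9]
grip_width: 92.0
finger_force: 0.0
```

Run:
```python
from h import *
mv([741,33,262],1.843); snap('wrist','w6')
```

```text
time 16.45 pos [754.3 -10.5 263.5] yaw 1.8438 F [-0.9  0.1 -0.9] grip 92.0 tool shift/200: [ 0.2272 -0.0052  0.0077] spin 0.0005
```

Call:
{"op": "servo_tool", "data": {
  "linear": [
    [0,0,-0.15],
    [0,0,-0.15],
    [0,-0.1,0],
    [0,-0.15,0],
    [0,0,0],
    [0,0,0],
    [0,0,0],
    [0,0,0]
  ],
  "spin": [0,0,0,0,0,0,0,0]
}}

```text
time: 17.5
tool_pos: [706.7, -24.0, 323.0]
tcp_rot: [3.142, 0.0, 1.844]
contact_force: [-0.1, -0.0, 0.0]
grip_width: 91.8
finger_force: 0.0
```

Run:
```python
from h import *
mv([741,33,262],1.843); snap('wrist','w7')
def r2(f,px,y0,y1,z0,z1,w,h):
    q=[(y0,z1),(y1,z1),(y1,z0),(y0,z0)]
    src=np.float32([proj(f,OS+RS@np.array([px,a,115+b])) for a,b in q]); H=cv2.getPerspectiveTransform(src,np.float32([(0,0),(w,0),(w,h),(0,h)]))
    np.save('pics/H_%s.npy'%f,H)
    return cv2.warpPerspective(cv2.imread('pics/'+f+'.png'),H,(w,h),flags=cv2.INTER_CUBIC)
print([proj(f,OS+RS@np.array([130,-25,180])).round() for f in ('w6','w7')])
P=[cv2.resize(r2('w6',130,-60,20,-5,85,400,450),(400,450)),r2('w7',130,-60,20,-35,85,400,600)]
c=np.zeros((600,800,3),np.uint8); c[:450,:400]=P[0]; c[:,400:]=P[1]
c[450:,:200]=r2('w5',130,-60,0,40,85,200,150)
c=np.clip(c.astype(float)*1.4,0,255).astype(np.uint8)
cv2.imwrite('pics/w67.png',c)
```

```text
time 17.5 pos [706.7 -24.  323. ] yaw 1.8438 F [-0.1 -0.   0. ] grip 91.8 tool shift/200: [0.2283 0.2418 0.305 ] spin 0.0005
[array([85., 91.]), array([195.,  94.])]
```

View pics/w67.png

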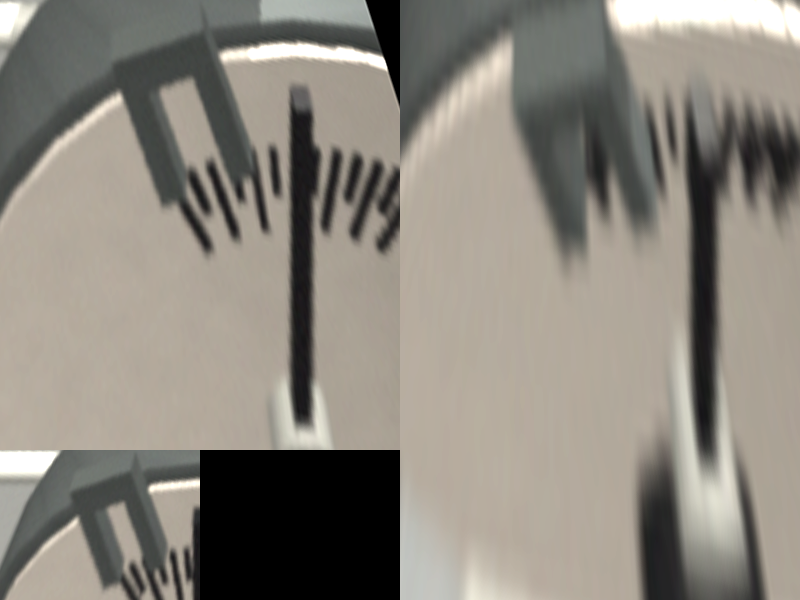

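The w6 panel shows the needle tip at (302,90–110), the left prong's foot at (163,207) and the right prong's foot at (252,180). In w7 they are at (690,75–160), (568,262) and (645,230). By hand triangulation the prong fronts and needle front are coplanar, at x≈133.5 with the mark near 19–20°. I'll refine this with polar profiles in that plane.

Run:
```python
from h import *
ph=np.arange(-4,36,1.)
for f in ('w5','w6'):
  g=cv2.cvtColor(cv2.imread('pics/'+f+'.png'),cv2.COLOR_BGR2GRAY).astype(np.float32)
  def samp(y,z,px):
    p=proj(f,OS+RS@np.array([px,y,115+z])); return cv2.remap(g,np.float32([[p[0]]]),np.float32([[p[1]]]),cv2.INTER_CUBIC)[0,0]
  # needle centre per r in front plane
  for px in (133.5,):
    ys=np.arange(-6,6,.25); cs=[]
    for z in (30,40,55,62):
      v=np.array([samp(y,z,px) for y in ys]); w=np.clip(v.max()-v-40,0,None); cs.append((ys*w).sum()/w.sum())
    v=[int(samp(np.mean(cs),z,px)) for z in range(60,78)]
    print(f,'needle y',np.round(cs,2),'along z60..77',v)
    y0=np.mean(cs)
    print('deg',ph.astype(int))
    for r in (58,62,66,70,74):
      print(r,[int(samp(y0-r*np.sin(np.radians(a)),r*np.cos(np.radians(a)),px)) for a in ph])
```

```text
w5 needle y [ 0.16  0.09 -0.2   0.11] along z60..77 [20, 20, 19, 19, 19, 18, 19, 20, 22, 26, 32, 33, 34, 54, 98, 119, 119, 119]
deg [-4 -3 -2 -1  0  1  2  3  4  5  6  7  8  9 10 11 12 13 14 15 16 17 18 19
 20 21 22 23 24 25 26 27 28 29 30 31 32 33 34 35]
58 [36, 114, 82, 24, 20, 22, 66, 34, 59, 120, 85, 25, 74, 117, 72, 49, 49, 51, 51, 42, 81, 99, 48, 27, 79, 101, 56, 56, 56, 54, 53, 57, 59, 99, 120, 123, 124, 124, 125, 125]
62 [76, 116, 88, 26, 19, 22, 94, 78, 92, 119, 113, 85, 101, 75, 65, 53, 49, 50, 51, 63, 114, 121, 116, 117, 115, 76, 66, 65, 55, 49, 51, 52, 82, 118, 123, 124, 122, 124, 124, 124]
66 [118, 118, 102, 22, 19, 22, 115, 120, 120, 121, 120, 120, 117, 75, 66, 61, 49, 50, 50, 61, 112, 122, 123, 123, 104, 69, 67, 63, 51, 49, 51, 59, 108, 123, 124, 123, 123, 123, 124, 125]
70 [119, 118, 105, 37, 32, 40, 114, 119, 120, 120, 120, 120, 120, 105, 68, 66, 54, 49, 50, 53, 100, 121, 122, 124, 105, 69, 68, 62, 50, 51, 51, 78, 120, 125, 125, 123, 124, 123, 124, 124]
74 [118, 119, 119, 89, 98, 100, 119, 119, 122, 122, 122, 121, 121, 121, 80, 68, 60, 49, 49, 51, 86, 121, 122, 123, 9
[... 557 characters left out ...]
 115, 114, 71, 65, 49, 47, 48, 49, 93, 99, 87, 111, 118, 103, 92, 67, 60, 48, 47, 50, 49, 101, 120, 120, 119, 120, 121, 121, 121]
66 [112, 112, 100, 23, 18, 17, 54, 112, 113, 115, 114, 115, 115, 115, 68, 53, 47, 47, 48, 68, 116, 116, 117, 119, 120, 108, 65, 57, 48, 48, 50, 61, 119, 121, 121, 121, 120, 119, 120, 121]
70 [112, 112, 113, 72, 70, 71, 62, 114, 113, 115, 114, 115, 115, 114, 102, 62, 46, 47, 49, 52, 117, 117, 118, 117, 120, 102, 66, 53, 48, 49, 47, 99, 121, 121, 122, 121, 120, 120, 121, 122]
74 [112, 111, 112, 112, 104, 101, 105, 114, 115, 113, 117, 116, 116, 117, 115, 70, 49, 47, 49, 49, 110, 117, 118, 117, 120, 102, 66, 49, 48, 49, 54, 118, 121, 122, 121, 121, 122, 122, 123, 122]
```

The profiles give the fork gap's inner edges at 15.3° and 23.4° and outer edges at 11.5° and 27.4°, with the needle at 0. So the mark is at 19.3° ≈ 0.337 rad, and the gap works out at about 9.5 mm, which fits. Now to the ball.

Call:
{"op": "servo_tool", "data": {
  "linear": [
    [-0.094,-0.226,0],
    [-0.094,-0.227,0],
    [-0.094,-0.227,0],
    [-0.094,-0.226,0],
    [0,0,0.2],
    [0,0,0.25],
    [0,0,0.2],
    [0,0,0]
  ],
  "spin": [0,0,0,0,0,0,0,0]
}}

```text
time: 18.55
tool_pos: [550.5, -144.8, 190.8]
tcp_rot: [-3.136, -0.004, 1.844]
contact_force: [0.0, 0.1, 0.7]
grip_width: 91.8
finger_force: 0.0
```

Run:
```python
from h import *
mv([552.5,-145.3,60],1.842); snap('wrist','w8')
g=cv2.cvtColor(cv2.imread('pics/w8.png'),cv2.COLOR_BGR2GRAY)
u,v=proj('w8',[552.5,-145.3,60]);print(u,v)
m=(g<45).astype(np.uint8); n,l,s,c=cv2.connectedComponentsWithStats(m)
for i in range(1,n):
    if s[i,4]>150: print(s[i],c[i].round(1),atz('w8',*c[i],60).round(1))
```

```text
time 18.55 pos [ 550.5 -144.8  190.8] yaw 1.8435 F [0.  0.1 0.7] grip 91.8 tool shift/200: [-0.0049  0.009   0.6538] spin 0.001
261.4255093116243 188.9597459938263
[248 176  29  27 604] [262.1 188.9] [ 553.2 -145.1   60. ]
[161 226  28  39 565] [177.5 249.8] [ 480.2 -240.9   60. ]
[328 226  28  39 575] [338.1 249.6] [ 655.9 -191.    60. ]
[    0   242   512   116 19074] [225.9 324.7] [ 558.1 -329.1   60. ]
[ 378  242  130   73 3164] [432.4 265.7] [ 767.9 -181.3   60. ]
[303 302  26  12 187] [314.6 308.3] [ 656.9 -275.1   60. ]
[471 376  41   8 305] [491.1 379.7] [ 924.8 -321.    60. ]
```

Ball confirmed at (553.0, -145.2). Descend and grip.

Call:
{"op": "servo_tool", "data": {
  "linear": [
    [-0.005,0.011,0],
    [0,0,0.15],
    [0,0,0.2],
    [0,0,0.2],
    [0,0,0.1],
    [0,0,0],
    [0,0,0],
    [0,0,0]
  ],
  "spin": [0,0,0,0,0,0,0,0]
}}

```text
time: 19.6
tool_pos: [555.4, -146.2, 65.2]
tcp_rot: [3.139, 0.002, 1.844]
contact_force: [0.7, -1.0, 0.0]
grip_width: 91.9
finger_force: 0.0
```

Call:
{"op": "servo_tool", "data": {
  "linear": [
    [0,0,0],
    [0,0,0],
    [0,0,0],
    [0,0,0],
    [0,0,0],
    [0,0,0],
    [0,0,0],
    [0,0,0]
  ],
  "spin": [0,0,0,0,0,0,0,0],
  "hand": -1
}}

```text
time: 20.6
tool_pos: [554.5, -145.7, 63.4]
tcp_rot: [3.141, 0.0, 1.844]
contact_force: [1.6, 1.3, -1.4]
grip_width: 30.4
finger_force: 30.0
```

Run:
```python
from h import *
mv([552.5,-145.3,60],1.842); snap('top','t9')
o=np.array(monitor.get_obs()['tool_pos']); print('pivot frame',(RS.T@(o-OS)).round(1))
```

```text
time 20.6 pos [ 554.5 -145.7   63.4] yaw 1.8435 F [ 1.6  1.3 -1.4] grip 30.4 tool shift/200: [ 0.0049 -0.0091  0.0171] spin 0.001
pivot frame [   0.9 -192.1    3.4]
```

Call:
{"op": "servo_tool", "data": {
  "linear": [
    [0,0,-0.02],
    [0.001,0,-0.0236],
    [0.001,0,-0.022],
    [0.002,0,-0.0215],
    [0.005,0,-0.0433],
    [0.007,0,-0.043],
    [0,0,0],
    [0,0,0]
  ],
  "spin": [0,0,0,0,0,0,0,0]
}}

```text
time: 21.65
tool_pos: [553.6, -142.6, 98.2]
tcp_rot: [3.141, 0.0, 1.844]
contact_force: [5.4, 2.0, -2.5]
grip_width: 30.6
finger_force: 30.0
```

Run:
```python
from h import *
mv([552.5,-145.3,60],1.842); snap('top','t10')
o=np.array(monitor.get_obs()['tool_pos']); print('pivot frame',(RS.T@(o-OS)).round(1))
```

```text
time 21.65 pos [ 553.6 -142.6   98.2] yaw 1.8435 F [ 5.4  2.  -2.5] grip 30.6 tool shift/200: [-0.0113 -0.0089  0.1909] spin 0.001
pivot frame [   0.9 -188.9   38.1]
```

Call:
{"op": "servo_tool", "data": {
  "linear": [
    [0.009,0.004,-0.0427],
    [0.0109,0,-0.0422],
    [0.0126,0,-0.0417],
    [0.0148,0,-0.0411],
    [0,0,0],
    [0,0,0],
    [0,0,0],
    [0,0,0]
  ],
  "spin": [0,0,0,0,0,0,0,0]
}}

```text
time: 22.7
tool_pos: [551.2, -133.5, 131.3]
tcp_rot: [-3.14, -0.0, 1.843]
contact_force: [-2.4, -0.6, -1.9]
grip_width: 30.2
finger_force: 30.0
```

Call:
{"op": "servo_tool", "data": {
  "linear": [
    [0,0,0],
    [0,0,0],
    [0,0,0],
    [0,0,0],
    [0,0,0],
    [0,0,0],
    [0,0,0],
    [0,0,0]
  ],
  "spin": [0,0,0,0,0,0,0,0]
}}

```text
time: 23.7
tool_pos: [551.2, -133.4, 131.5]
tcp_rot: [-3.141, -0.0, 1.844]
contact_force: [-4.5, -2.0, -2.4]
grip_width: 30.4
finger_force: 30.0
```

Run:
```python
from h import *
mv([552.5,-145.3,60],1.842); snap('top','t11');snap('wrist','w11');snap('scene','s11')
o=np.array(monitor.get_obs()['tool_pos']); q=RS.T@(o-OS); print('pivot frame',q.round(1), 'alpha',np.arcsin((q[2]-3.4)/190))
# dial centre prediction & tracking in the top view
def dc(th,x=115,r=115,y=0): return OS+RS@np.array([x,r*np.sin(th)+y*np.cos(th),r*np.cos(th)-y*np.sin(th)])
for th in (0,.15,.3,.337,.37): print(th,'dial',proj('t9',dc(th)).round(2),'head',proj('t9',dc(th,0,118)).round(2))
T=cv2.imread('pics/t9.png',0)
u,v=proj('t9',dc(0)).astype(int)
for f in('t0','t10','t11'):
    I=cv2.imread('pics/%s.png'%f,0)
    for nm,x,r,w,h in(('dial',115,115,34,16),('head',0,118,7,7)):
        u,v=np.round(proj('t9',dc(0,x,r))).astype(int)
        S=T[v-h:v+h+1,u-w:u+w+1]; a=I[v-60:v+60,u-90:u+90]
        m=cv2.matchTemplate(a,S,cv2.TM_CCOEFF_NORMED); _,mx,_,l=cv2.minMaxLoc(m); 
        def sub(p,c,n): return .5*(p-n)/(p-2*c+n)
        x0,y0=l
        du=x0+sub(m[y0,x0-1],m[y0,x0],m[y0,x0+1])-(90-w); dv=y0+sub(m[y0-1,x0],m[y0,x0],m[y0+1,x0])-(60-h)
        print(f,nm,(u,v),'shift',round(du,2),round(dv,2),round(mx,3))
```

```text
time 23.7 pos [ 551.2 -133.4  131.5] yaw 1.8435 F [-4.5 -2.  -2.4] grip 30.4 tool shift/200: [-0.0589 -0.0096  0.3575] spin 0.001
pivot frame [   1.1 -179.3   71.5] alpha 0.3666473113990264
0 dial [243.49 177.6 ] head [253.33 215.39]
0.15 dial [237.76 179.13] head [247.33 216.98]
0.3 dial [232.21 180.82] head [241.49 218.66]
0.337 dial [230.89 181.25] head [240.1  219.09]
0.37 dial [229.72 181.65] head [238.87 219.47]
t0 dial (np.int64(243), np.int64(178)) shift -0.01 0.01 0.999
t0 head (np.int64(253), np.int64(215)) shift 19.68 8.24 0.688
t10 dial (np.int64(243), np.int64(178)) shift -0.76 0.3 0.956
t10 head (np.int64(253), np.int64(215)) shift -7.8 2.25 0.93
t11 dial (np.int64(243), np.int64(178)) shift -3.29 1.11 0.844
t11 head (np.int64(253), np.int64(215)) shift -14.2 4.07 0.733
```

The pin head moves as predicted, but the dial template match is weak. I'll check the gauge's motion from profiles across the saddle and dial.

Run:
```python
from h import *
def line(f,x,z,ys):
    g=cv2.imread('pics/%s.png'%f,0).astype(np.float32)
    p=np.float32([proj(f,OS+RS@np.array([x,y,z])) for y in ys]); return cv2.remap(g,p[None,:,0],p[None,:,1],cv2.INTER_LINEAR)[0].astype(int)
ys=np.arange(-110,151,6)
print(ys)
for x,z in((35,60),(65,60),(104,115),(118,115),(125,190)):
    for f in('t9','t10','t11'): print(x,z,f,*line(f,x,z,ys))
```

```text
[-110 -104  -98  -92  -86  -80  -74  -68  -62  -56  -50  -44  -38  -32
  -26  -20  -14   -8   -2    4   10   16   22   28   34   40   46   52
   58   64   70   76   82   88   94  100  106  112  118  124  130  136
  142  148]
35 60 t9 43 42 41 42 44 68 73 74 131 150 153 193 200 200 199 187 186 148 126 117 117 119 112 117 117 117 115 91 84 86 87 71 73 74 74 75 74 73 74 75 75 74 74 74
35 60 t10 42 43 43 43 41 51 71 77 134 151 148 145 193 198 198 195 175 171 186 187 184 168 147 120 111 111 111 107 87 88 82 64 73 73 74 74 75 75 75 74 75 75 74 75
35 60 t11 44 43 43 44 42 43 45 65 133 152 151 150 116 153 183 181 182 175 114 164 174 174 173 173 172 162 140 111 102 89 83 57 57 73 75 75 76 76 74 75 76 75 76 76
65 60 t9 49 66 74 73 72 74 73 80 131 148 149 190 199 197 197 195 194 194 193 192 191 191 175 138 144 169 184 151 145 144 135 80 73 73 73 73 74 74 74 74 72 72 73 73
65 60 t10 43 46 66 74 73 74 74 79 133 147 148 146 188 195 193 192 190 190 189 188 187 185 185 185 184 184 184 181 150 146 134 80 73 73 73 73 74 72 73 73 74 74 74 75
65 60 t11 44 44 46 57 72 74 75 80 134 149 149 149 105 161 181
[... 700 characters left out ...]
74 72 73 74 72 74 71 45 45 52 52 49 49 43 43 38 42 37 41 39 41 39 45 40 45 48 53 55 56 57 52 44 67 72 74 75 74 74 74 73 73 74
118 115 t11 73 74 72 75 74 75 73 74 75 73 75 74 57 39 51 57 56 54 54 48 48 49 47 46 48 47 48 48 50 50 55 60 61 61 60 57 48 57 73 75 74 74 75 75
125 190 t9 72 74 73 73 73 73 74 73 75 73 73 73 78 60 51 68 60 80 71 70 85 79 80 87 91 72 72 74 72 72 73 73 73 74 73 72 75 74 74 73 72 74 74 72
125 190 t10 74 72 74 74 74 73 74 74 74 73 72 72 73 72 74 72 79 72 55 74 68 64 76 80 84 75 76 80 81 77 74 75 74 73 74 74 74 73 73 75 74 74 74 74
125 190 t11 75 75 73 74 73 74 73 75 74 74 74 73 73 74 75 74 74 75 74 76 77 71 79 56 78 57 69 88 89 79 76 73 74 74 73 74 73 75 74 74 75 74 74 74
```

```bash
cat > ang.py <<'E'
from h import *
import sys
def edges(f,x,z):
    ys=np.arange(-110,150.1,.5); g=cv2.imread('pics/%s.png'%f,0).astype(np.float32)
    p=np.float32([proj(f,OS+RS@np.array([x,y,z])) for y in ys]); v=cv2.remap(g,p[None,:,0],p[None,:,1],cv2.INTER_LINEAR)[0]
    d=v<52; i=np.where(d)[0]; 
    def cross(a,b):
        return ys[a]+(52-v[a])/(v[b]-v[a])*.5
    L=i[0]; R=i[-1]
    return cross(L-1,L),cross(R+1,R)
for x in (102,104,106,108):
    c0=np.mean(edges('t9',x,115)); out=[]
    for f in sys.argv[1:]:
        th=.33
        for _ in range(5):
            e=edges(f,x,115*np.cos(th)); th=np.arcsin((np.mean(e)-c0)/115)
        out.append((f,np.round(e,1).tolist(),round(float(th),4)))
    print(x,round(c0,2),np.round(edges('t9',x,115),1),out)
E
python3 ang.py t10 t11
```

```text
102 1.17 [-71.1  73.5] [('t10', [-50.3, 90.3], 0.1647), ('t11', [-32.3, 109.9], 0.333)]
104 0.99 [-72.7  74.6] [('t10', [-53.4, 92.0], 0.1599), ('t11', [-33.3, 110.6], 0.3337)]
106 1.24 [-73.4  75.8] [('t10', [-55.2, 91.7], 0.1486), ('t11', [-33.9, 111.0], 0.3304)]
108 0.77 [-73.5  75.1] [('t10', [-57.1, 91.7], 0.1445), ('t11', [-34.7, 111.9], 0.3349)]
```

The gauge follows at about 0.325 rad, a lag of around 0.04 from the pin play. I'll raise by about 0.012 rad more to centre on 0.337.

Call:
{"op": "servo_tool", "data": {
  "linear": [
    [0.002,-0.002,-0.0055],
    [0.002,0,-0.0055],
    [0,0,0],
    [0,0,0],
    [0,0,0],
    [0,0,0],
    [0,0,0],
    [0,0,0]
  ],
  "spin": [0,0,0,0,0,0,0,0]
}}

```text
time: 24.85
tool_pos: [550.9, -132.6, 133.8]
tcp_rot: [-3.141, -0.0, 1.844]
contact_force: [-4.5, 0.3, -3.8]
grip_width: 30.1
finger_force: 30.0
```

Call:
{"op": "servo_tool", "data": {
  "linear": [
    [0,0,0],
    [0,0,0],
    [0,0,0],
    [0,0,0],
    [0,0,0],
    [0,0,0],
    [0,0,0],
    [0,0,0]
  ],
  "spin": [0,0,0,0,0,0,0,0]
}}

```text
time: 25.85
tool_pos: [551.0, -132.6, 133.8]
tcp_rot: [-3.141, -0.0, 1.844]
contact_force: [-4.3, 1.3, -3.8]
grip_width: 30.3
finger_force: 30.0
```

Run:
```python
from h import *
snap('top','t12'); mv([552,-145,60])
q=RS.T@(np.array(monitor.get_obs()['tool_pos'])-OS); print(q.round(1),'alpha',np.arcsin((q[2]-3.4)/190))
# model-free: average of several back-face rows, half-level edges
def E(f,x,z,side):
    ys=np.arange(-110,150.1,.25); g=cv2.imread('pics/%s.png'%f,0).astype(np.float32)
    p=np.float32([proj(f,OS+RS@np.array([x,y,z])) for y in ys]); v=cv2.remap(g,p[None,:,0],p[None,:,1],cv2.INTER_LINEAR)[0]
    i=np.where(v<45)[0]; k=i[0] if side<0 else i[-1]
    o=v[k-40:k-16].mean() if side<0 else v[k+16:k+40].mean()
    t=(31+o)/2
    while v[k]<t: k+=side
    return ys[k]
for f in('t10','t11','t12'):
    r=[]
    for side in(-1,1):
        s=[]
        for x in np.arange(100,109,1.):
            th=.33 if f!='t10' else .15
            s.append(E(f,x,115*np.cos(th),side)-E('t9',x,115,side))
        r.append((round(np.median(s),2),round(np.std(s),2)))
    print(f,r,'theta L,R',[round(float(np.arcsin(a/115)),4) for a,_ in r])
```

```text
time 25.9 pos [ 550.9 -132.6  133.8] yaw 1.8435 F [-4.6  0.8 -3.6] grip 30.2 tool shift/200: [-0.061  -0.0116  0.369 ] spin None
[   1.  -178.5   73.8] alpha 0.3795579351995791
t10 [(np.float64(18.75), np.float64(0.7)), (np.float64(17.0), np.float64(1.56))] theta L,R [0.1638, 0.1484]
t11 [(np.float64(37.0), np.float64(1.81)), (np.float64(36.25), np.float64(1.44))] theta L,R [0.3276, 0.3207]
t12 [(np.float64(38.0), np.float64(2.01)), (np.float64(37.75), np.float64(1.62))] theta L,R [0.3368, 0.3345]
```

Call:
{"op": "servo_tool", "data": {
  "linear": [
    [0,0,0],
    [0,0,0],
    [0,0,0],
    [0,0,0],
    [0,0,0],
    [0,0,0],
    [0,0,0],
    [0,0,0]
  ],
  "spin": [0,0,0,0,0,0,0,0]
}}

```text
time: 26.9
tool_pos: [551.0, -132.6, 133.8]
tcp_rot: [-3.141, -0.0, 1.844]
contact_force: [-5.1, 2.0, -3.2]
grip_width: 30.7
finger_force: 30.0
```

```bash
python3 -c "
from h import *
print(workorder.close_job())"
```

```text
the job is handed in; nothing more can be done
None
```

Job handed in at about 27 s: the pin is home and the arm holds the ball with the gauge at about 0.336 rad, against 0.337 measured for the mark; the needle itself was out of camera view at the end, so its place between the prongs is inferred from the gauge angle.

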